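Face the jar to the scanner, then index the scanner one hole and hold its pin

TASK

Turn the sample jar in its nest, without lifting it out or tipping it, until its paper label squarely faces the scanner. Then pull up the lock plunger's knob, slide the scanner section one hole along the rail towards the jar, and let the pin drop fully home in that next hole; finish while still gripping the knob with the pin held home, and do not let go. Leave the seedling cups alone.

Things in the scene. Friction and masses are not known exactly. Their poses are not given: they have to be found in the camera images.
- rail: Fixed rail unit: plywood board 120 x 385 x 10 mm carrying a horizontal aluminium tube, 30 mm wide, top 45 mm above the table, 12 mm square holes in its top every 60 mm, and at one end the round grey nest for the jar. Origin: under the tube's axis at table height, 90 mm from the nest's axis. y runs along the tube towards the nest, z up. Its place and yaw vary; it does not move.
- nest (a point): Centre of the nest's floor, 36 mm above the table, on the rail's y axis, 90 mm from rail. The nest is a round pedestal 68 mm across; its rim is 10 mm high and 53 mm wide inside. z up.
- jar: Sample jar loose in the nest: amber glass body 47 mm across, 70 mm high, with a smooth round black lid 49 mm across, 16 mm high, fixed on top; 0.2 to 0.4 kg. Origin: centre of its underside; z up, x out through the middle of its label. A 10 mm paper strip runs from the label over the lid's edge to the lid's centre. The label faces the scanner when the jar's x points along the rail's minus y.
- label (a point): Middle of the 22 mm wide paper label on one side of the jar, 36 mm above the jar's underside, 24 mm from its axis. At the start it is turned well away from the scanner.
- section (a joint): Travel of the sliding section in m, positive towards the jar: a grey sleeve 42 x 73 mm round the tube, its top 52 mm above the table, with the white scanner block on its end. 0: pin in its starting hole; 0.060: next hole towards the jar; range -0.125 to 0.085. It stays where it is left (2.5 N slides it); with the pin in a hole it has about 2 mm of play either way.
- scan_window (a point): Centre of the round dark window on the scanner block's face towards the jar, 70 mm above the table, 48 mm from the pin's axis. The block is 44 mm wide, 18 mm thick, its top 90 mm above the table. It moves with the section.
- plunger (a joint): Lift of the lock plunger in m: 0 fully home in a hole (pin 10 mm deep), 0.016 pulled right up. A spring pushes it down, 4.5 N at 0, about 9 N at 0.016. Above 0.010 the pin is clear and the section slides. Let down between holes the pin rests on the tube at about 0.010. The pin is 8 mm across with a round end.
- knob: The plunger's black knob: upright cylinder 24 mm across, 24 mm high, free all round, on the pin's axis, 30 mm from the scanner block. Origin: centre of its underside, 70 mm above the table with the pin home, 6 mm above a steel barrel 20 mm wide. It rises with the plunger and travels with the section. z up.
- cup_a: Bystander: clear plastic cup of soil with a seedling, 74 mm across, 100 mm high. Origin: centre of its underside.
- cup_b: Bystander: another such cup with a seedling.
- cup_c: Bystander: another such cup without a seedling.
Not all that is in view belongs to the job. There is more than one size of the jar; the job needs the middle-sized.

How it is judged:
By the outcome, as a careful person would: the job done as asked, in the order asked, and still so for the second after the job is handed in, while the arm keeps its last pose, push and grip.
It also fails if it takes over 70 s, if anything falls off the work surface, if the arm or the gripper's body presses on something with over 40 N, if the wrist force passes 120 N, or if a joint passes its speed limit or range.

ROBOT

A 6-joint arm with a two-finger parallel gripper is mounted at the origin on the work surface. World frame = base frame: x ahead of the robot, y to its left, z up, the work surface at z = 0. Lengths are in mm, angles in rad, forces in N, time in s.
With the tool pointing down it reaches from about 300 to 775 mm from the base axis. Payload 14.6 kg.
Tool frame: the origin (TCP) lies on the centre line of the jaws, within the pads' length; the fingertips stand 22 mm ahead of it and the grasp point (between the pads) lies 3 mm ahead of it; z points along the fingers, y is the direction in which the jaws open and shut (so a half turn about z gives the same grasp; the last joint's range is limited). The gripper opens to 94 mm and grips with 3 to 60 N. Pads are 16 mm wide; open, the fingers measure 119 mm over their backs; the gripper's body (75 mm by 177 mm) begins 78 mm behind the grasp point.
Start: joints at [1.227, 0.3, 1.521, -0, 1.321, -0.067], TCP at [150.301, 529.055, 198.146] pointing down, gripper open.
Joint ranges: [-3.03, 3.03], [-0.79, 2.21], [0.23, 2.52], [-1.04, 4.18], [0, 3.07], [-2.55, 2.55]. Speed limits (rad/s): [2.22, 2.22, 2.57, 3.14, 3.14, 3.14].

INTERFACE

Orientations are given as [roll, pitch, yaw] about the fixed x, y, z axes, in that order (R = Rz(yaw) Ry(pitch) Rx(roll)).
In Python, from cell import readout, vision, ticket gives the robot as it stands.
- The arm moves only by the tool move_arm, never from a script. Its argument "motion" is a list of rows, each an object of numbers: "x", "y", "z": the shift along the tool's x, y, z in cm; "ax", "ay", "az": the turn, a rotation vector about the tool's x, y, z in rad; "jaw": the closure in counts, from 0 (fully open) to 255 (shut). A call has 1 to 20 rows; each row is the pose to reach, as a shift and turn from the pose commanded when the call began, along the tool's axes at that moment; what a row does not reach only later rows make up. A row lasts 1/10 s, in which the tool goes at most 50 mm and 8.59 degrees, less where a joint would pass 70% of its speed; a pose out of reach is approached as far as the arm can. A call with a gripper value outside its range is refused whole. The fingers move at their own pace and stop on an object; "squeeze" is the grip in N (left out, the last holds). Time passes only in rows, so rows that repeat a pose let the fingers close. It gives the time, the measured TCP pose, the force and the opening at its end, in the units of the state.
- readout.observe(): the state, without advancing time (a new reading comes with each control period).
- vision.get_image(name): name is "scene" or "top" or "wrist"; returns the picture (384x512x3 uint8, red, green, blue); there is no depth.
- vision.calibration(name): a dict with "camera_matrix" (3x3 intrinsics, pixels), "dist_coeffs" ([k1, k2, p1, p2, k3] as OpenCV has them; the pictures are not rectified), "rvec" (rotation vector, rad) and "tvec" (3), from world to camera coordinates, as OpenCV has them; the wrist camera has in their place "mount" (4x4, takes a point from camera to tool coordinates, whose origin is the TCP and whose axes are the flange's). Camera axes: x right, y down, z forward; pixel columns grow to the right and rows downward; lengths in mm; the calibration is good to about 2 mm. A picture is of the moment at which its call begins: read the wrist's pose just before it. calibration takes no time and is no camera call.
- ticket.sign_off(): hands the job in, once; it reports no verdict.
The state is a dict: "t": time; "joint_pos": joint angles; "qvel": joint speeds; "tau": joint torques, N m; "tool_pos": TCP position; "eef_rot": TCP orientation; "wrist_force": force on the tool from outside, world axes, zero at the start; "wrist_torque": the same for the moment, N m; "gripper_width": opening from 0.0 (shut) to 1.0 (fully open).
Only numpy, scipy, OpenCV 4.12 (cv2) and the standard library are available. Lean on these libraries where they do the work, as an engineer would, in place of code of your own. Each camera call takes 0.05 s, during which the arm holds its last target.

## Working session

There is one attempt and no reset: what is moved stays moved. The work goes in short steps, Python scripts to look and compute and a tool call to move; the robot and the scene stay as the last step left them, time stands still between calls to the robot, and variables do not carry over. Pictures are saved under pics/ and viewed, and the job is handed in when it is done.

Besides the shell and the picture viewer there is one more tool, called after ">>>" as a command line: name --argument value ..., lists and objects as JSON in quotes. move_arm: Moves the arm, as the interface text tells. Its arguments: {"type":"object","properties":{"motion":{"type":"array","items":{"type":"object","properties":{"x":{"type":"number"},"y":{"type":"number"},"z":{"type":"number"},"ax":{"type":"number"},"ay":{"type":"number"},"az":{"type":"number"},"jaw":{"type":"number"}}}},"squeeze":{"type":"number"}},"required":["motion"]}

```bash
ls; mkdir -p pics; cat > h.py <<'E'
import numpy as np, cv2
from cell import readout, vision, ticket
from scipy.spatial.transform import Rotation as R
def shot(n,f):
    im=vision.get_image(n); cv2.imwrite(f,im[:,:,::-1]); return im
def tool(s=None):
    s=s or readout.observe(); T=np.eye(4); T[:3,:3]=R.from_euler('xyz',s['eef_rot']).as_matrix(); T[:3,3]=s['tool_pos']; return T
def cam(n,T=None):
    c=vision.calibration(n); K=np.array(c['camera_matrix'],float); d=np.array(c['dist_coeffs'],float)
    if n=='wrist':
        M=T@np.array(c['mount']); return K,d,M
    Rm=cv2.Rodrigues(np.array(c['rvec'],float))[0]; M=np.eye(4); M[:3,:3]=Rm.T; M[:3,3]=-Rm.T@np.array(c['tvec'],float).ravel(); return K,d,M
def ray(n,uv,T=None):
    K,d,M=cam(n,T); p=cv2.undistortPoints(np.array(uv,float).reshape(-1,1,2),K,d).reshape(-1,2)
    v=np.c_[p,np.ones(len(p))]@M[:3,:3].T; return M[:3,3],v
def onplane(n,uv,z,T=None):
    o,v=ray(n,uv,T); return o+v*((z-o[2])/v[:,2])[:,None]
def proj(n,P,T=None):
    K,d,M=cam(n,T); W=np.linalg.inv(M); return cv2.projectPoints(np.array(P,float).reshape(-1,3),cv2.Rodrigues(W[:3,:3])[0],W[:3,3],K,d)[0].reshape(-1,2)
E
python3 - <<'E'
from h import *
s=readout.observe(); print(s)
for n in ('scene','top','wrist'): shot(n,f'pics/{n}0.png'); 
E
```

```text
pics
{'t': 0.0, 'joint_pos': array([ 1.22736085e+00,  3.00466006e-01,  1.52159929e+00, -2.03892935e-05,
        1.32069728e+00, -6.66285284e-02]), 'qvel': array([-0.00038789,  0.00076636, -0.00078529,  0.00066597,  0.00034016,
        0.00182895]), 'tau': array([-1.30441786e-04, -5.31802976e+01, -3.52743852e+01,  7.08482321e-02,
        2.43696116e-02, -1.10207927e-04]), 'tool_pos': array([150.23613827, 528.79333537, 197.58142972]), 'eef_rot': array([-3.14042401e+00, -5.81871581e-05,  2.86479073e+00]), 'wrist_force': array([-0.25113005,  0.29191014, -0.27448838]), 'wrist_torque': array([0.00364633, 0.02146861, 0.07921001]), 'gripper_width': 1.0006372701498911}
```

View pics/scene0.png

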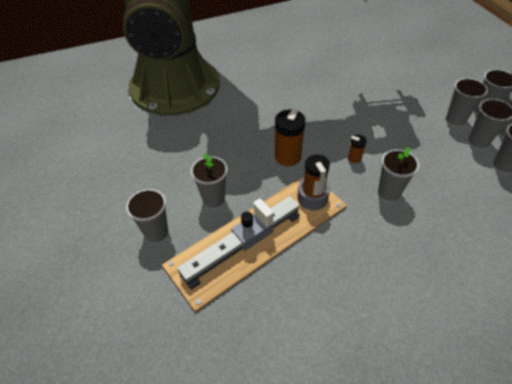

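View pics/top0.png

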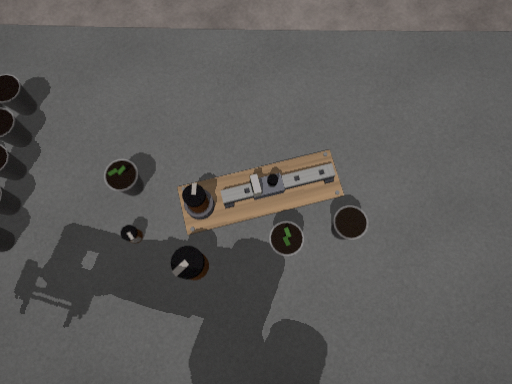

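View pics/wrist0.png

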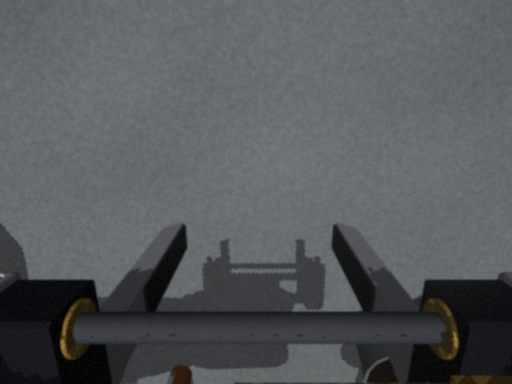

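Scene picture: three jars at (289,137) big, (316,180) in the grey nest, and (357,149) small. Top picture: the same jars at (188,262), (197,198) and (131,234), and cups at (122,175), (287,238) and (350,222). The one in the nest is the middle-sized one. Next I enlarge the rail area and measure.

```bash
python3 - <<'E'
from h import *
a=cv2.imread('pics/top0.png'); b=cv2.imread('pics/scene0.png')
c=cv2.resize(a[140:245,165:365],None,fx=4,fy=4,interpolation=cv2.INTER_CUBIC); cv2.imwrite('pics/topc.png',c)
c=cv2.resize(b[140:310,160:355],None,fx=3.4,fy=3.4,interpolation=cv2.INTER_CUBIC); cv2.imwrite('pics/scenec.png',c)
print(proj('top',[[0,0,0],[150,529,200],[300,0,0],[0,300,0]]),proj('scene',[[0,0,0],[150,529,200],[300,0,0]]))
for n in('top','scene'): print(cam(n)[2][:3,3],cam(n)[0])
print(vision.calibration('wrist'))
print('jar lid',onplane('top',[196,195],122),'knob',onplane('top',[272,180],94),'cups',onplane('top',[[122,175],[287,238],[350,222]],100))
E
```

```text
[[268.58760471 450.39566102]
 [-41.80766134 388.78724044]
 [269.52401602 298.50088952]
 [122.9753099  448.33277717]] [[1.74660621e+02 8.49907039e+01]
 [3.83562059e+02 1.95472854e-01]
 [2.08615887e+02 1.57651429e+02]]
[306.28289004  32.2548542  972.78265352] [[413.24150937   0.         254.53653075]
 [  0.         413.24150937 186.95357435]
 [  0.           0.           1.        ]]
[ 990.9406039  -146.28248381  736.92572815] [[422.49686091   0.         261.0095475 ]
 [  0.         422.49686091 194.24679353]
 [  0.           0.           1.        ]]
{'camera_matrix': array([[302.23622314,   0.        , 258.9968534 ],
       [  0.        , 302.23622314, 191.91571765],
       [  0.        ,   0.        ,   1.        ]]), 'dist_coeffs': array([0.0019745, 0.       , 0.       , 0.       , 0.       ]), 'mount': array([[ 8.32530910e-04, -9.59886451e-01, -2.80387782e-01,
         8.33962952e+01],
       [ 9.99999510e-01,  6.48881274e-04,  7.47814892e-04,
         2.65291342e-01],
       [-5.35879002e-04, -2.80388267e-01,  9.59886521e-01,
        -1.87001908e+02],
       [ 0.00000000e+00,  0.00000000e+00,  0.00000000e+00,
         1.00000000e+00]])}
jar lid [[509.30991334 161.1655135  122.        ]] knob [[ 5.52739402e+02 -5.23688505e-01  9.40000000e+01]] cups [[ 557.06269272  328.86103445  100.        ]
 [ 424.31032313  -32.73014691  100.        ]
 [ 460.8028896  -166.93735027  100.        ]]
```

View pics/topc.png

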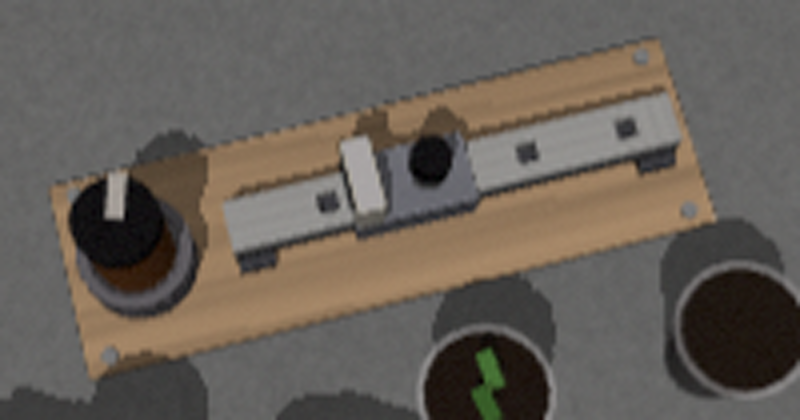

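View pics/scenec.png

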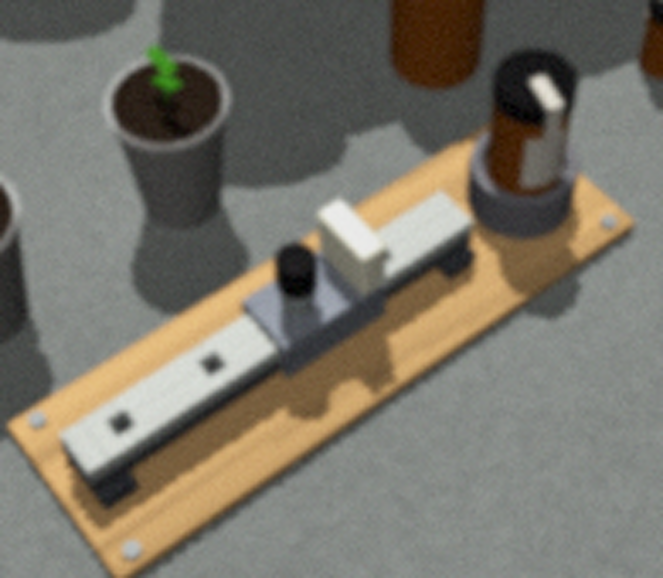

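Close crop: the jar in the nest has its lid centre at about (117,222) and its paper strip pointing up to (118,172). The knob is at (430,160), the white block at (362,175), and the next hole towards the jar at (328,202). The choice is confirmed: this jar in the nest is the middle size.

```bash
python3 - <<'E'
from h import *
t=lambda P:[[165+(u+.5)/4-.5,140+(v+.5)/4-.5] for u,v in P]
C=onplane('top',t([(52,186),(657,38),(717,218),(92,378)]),10); print(C.round(1)); 
print([np.linalg.norm(C[i]-C[(i+1)%4]).round(1) for i in range(4)])
for a,b in((1,0),(2,3)): d=C[a]-C[b]; print('towards jar',np.degrees(np.arctan2(-d[1],-d[0])))
H=onplane('top',t([(328,202),(527,152),(626,128)]),45);print('holes',H.round(1)); d=H[0]-H[2]; print(np.linalg.norm(d), np.degrees(np.arctan2(d[1],d[0])))
print('knob',onplane('top',t([(431,159)]),94)); print('lid',onplane('top',t([(117,221)]),122)); print('strip end',onplane('top',t([(118,174)]),122))
im=cv2.imread('pics/top0.png'); 
hsv=cv2.cvtColor(im,cv2.COLOR_BGR2HSV); m=cv2.inRange(hsv,(8,60,60),(25,255,255)); cn=max(cv2.findContours(m,0,2)[0],key=cv2.contourArea); r=cv2.minAreaRect(cn); B=onplane('top',cv2.boxPoints(r),10); print('boardrect',B.round(1)); d=[B[i]-B[(i+1)%4] for i in range(4)]; print([ (np.linalg.norm(x).round(1),np.degrees(np.arctan2(x[1],x[0])).round(1)) for x in d], B.mean(0))
# scene cross-check
ts=lambda P:[[160+(u+.5)/3.4-.5,140+(v+.5)/3.4-.5] for u,v in P]
H=onplane('scene',ts([(212,363),(121,422)]),45);print('scene holes',H.round(1),'knobtop',onplane('scene',ts([(297,258)]),94),'lid',onplane('scene',ts([(536,82)]),122))
print(onplane('scene',ts([(10,426),(122,575),(632,226)]),10).round(1))
E
```

```text
[[ 557.3  223.5   10. ]
 [ 657.5 -143.2   10. ]
 [ 544.  -175.7   10. ]
 [ 441.8  192.7   10. ]]
[np.float64(380.1), np.float64(118.1), np.float64(382.3), np.float64(119.5)]
towards jar 105.2865529001832
towards jar 105.49923867276979
holes [[ 541.2   56.3   45. ]
 [ 573.2  -59.2   45. ]
 [ 588.7 -117.2   45. ]]
179.8001828689478 105.31809289327148
knob [[554.1858817   -1.34289211  94.        ]]
lid [[509.50963054 165.67212111 122.        ]]
strip end [[535.26948523 166.52906334 122.        ]]
boardrect [[ 555.9  228.9   10. ]
 [ 660.4 -151.4   10. ]
 [ 539.3 -175.8   10. ]
 [ 440.6  193.7   10. ]]
[(np.float64(394.4), np.float64(105.4)), (np.float64(123.6), np.float64(11.4)), (np.float64(382.5), np.float64(-75.1)), (np.float64(120.5), np.float64(-163.0))] [549.03784296  23.84441905  10.        ]
scene holes [[ 572.2  -57.9   45. ]
 [ 588.  -115.6   45. ]] knobtop [[556.80826009   0.95788512  94.        ]] lid [[513.50420605 167.15788432 122.        ]]
[[ 545.4 -172.9   10. ]
 [ 655.5 -140.3   10. ]
 [ 559.1  223.3   10. ]]
```

>>> move_arm --motion '[{"x":0,"y":0,"z":-3},{"x":-44.6,"y":-25,"z":-3,"az":0.355},{"x":-44.6,"y":-25,"z":-3,"az":0.355},{"x":-44.6,"y":-25,"z":-3,"az":0.355},{"x":-44.6,"y":-25,"z":-3,"az":0.355},{"x":-44.6,"y":-25,"z":-3,"az":0.355},{"x":-44.6,"y":-25,"z":-3,"az":0.355},{"x":-44.6,"y":-25,"z":-3,"az":0.355},{"x":-44.6,"y":-25,"z":-3,"az":0.355},{"x":-44.6,"y":-25,"z":-3,"az":0.355},{"x":-44.6,"y":-25,"z":-3,"az":0.355},{"x":-44.6,"y":-25,"z":-3,"az":0.355},{"x":-44.6,"y":-25,"z":-3,"az":0.355},{"x":-44.6,"y":-25,"z":-3,"az":0.355},{"x":-44.6,"y":-25,"z":-3,"az":0.355},{"x":-44.6,"y":-25,"z":-3,"az":0.355},{"x":-44.6,"y":-25,"z":-3,"az":0.355},{"x":-44.6,"y":-25,"z":-3,"az":0.355}]'

```text
schema error: expected keys x, y, z, ax, ay, az, jaw
```

```bash
python3 - <<'E'
from h import *
s=readout.observe(); print(s['tool_pos'],s['eef_rot'],s['joint_pos'],s['wrist_force'],np.abs(s['qvel']).max())
T=tool(s); im=shot('wrist','pics/w1.png')
print(proj('wrist',[[511,166.5,122],[511,166.5,46]],T), proj('wrist',[T[:3,3]],T))
E
```

```text
[150.20783626 528.85347655 197.72016205] [-3.14067741e+00 -8.66043927e-05  2.86484102e+00] [ 1.22742343e+00  3.00310846e-01  1.52147254e+00  2.63009093e-05
  1.32072824e+00 -6.66278256e-02] [-0.0686238   0.21823031  0.61414237] 0.0037620973723088745
[[ 69.23857583 520.60215948]
 [ 98.65423904 456.05906133]] [[258.34880006 233.05935853]]
```

View pics/w1.png

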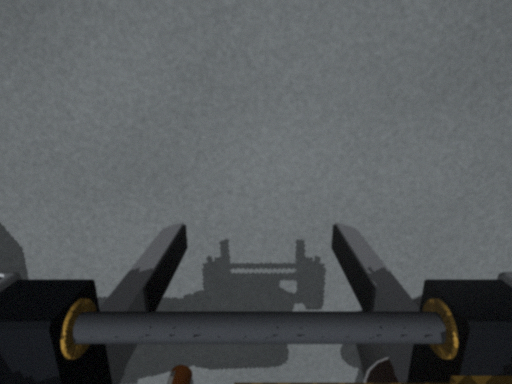

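The picture is unchanged because the move was refused: every row needs all seven keys.

>>> move_arm --motion '[{"x":0,"y":0,"z":-3,"ax":0,"ay":0,"az":0,"jaw":0},{"x":-44.6,"y":-25,"z":-3,"ax":0,"ay":0,"az":0.355,"jaw":0},{"x":-44.6,"y":-25,"z":-3,"ax":0,"ay":0,"az":0.355,"jaw":0},{"x":-44.6,"y":-25,"z":-3,"ax":0,"ay":0,"az":0.355,"jaw":0},{"x":-44.6,"y":-25,"z":-3,"ax":0,"ay":0,"az":0.355,"jaw":0},{"x":-44.6,"y":-25,"z":-3,"ax":0,"ay":0,"az":0.355,"jaw":0},{"x":-44.6,"y":-25,"z":-3,"ax":0,"ay":0,"az":0.355,"jaw":0},{"x":-44.6,"y":-25,"z":-3,"ax":0,"ay":0,"az":0.355,"jaw":0},{"x":-44.6,"y":-25,"z":-3,"ax":0,"ay":0,"az":0.355,"jaw":0},{"x":-44.6,"y":-25,"z":-3,"ax":0,"ay":0,"az":0.355,"jaw":0},{"x":-44.6,"y":-25,"z":-3,"ax":0,"ay":0,"az":0.355,"jaw":0},{"x":-44.6,"y":-25,"z":-3,"ax":0,"ay":0,"az":0.355,"jaw":0},{"x":-44.6,"y":-25,"z":-3,"ax":0,"ay":0,"az":0.355,"jaw":0},{"x":-44.6,"y":-25,"z":-3,"ax":0,"ay":0,"az":0.355,"jaw":0},{"x":-44.6,"y":-25,"z":-3,"ax":0,"ay":0,"az":0.355,"jaw":0},{"x":-44.6,"y":-25,"z":-3,"ax":0,"ay":0,"az":0.355,"jaw":0},{"x":-44.6,"y":-25,"z":-3,"ax":0,"ay":0,"az":0.355,"jaw":0},{"x":-44.6,"y":-25,"z":-3,"ax":0,"ay":0,"az":0.355,"jaw":0}]'

```text
t: 2.0
tool_pos: [510.8, 167.1, 228.3]
eef_rot: [3.141, 0.0, 2.511]
wrist_force: [-0.4, -0.7, -1.2]
gripper_width: 1.001
```

```bash
python3 - <<'E'
from h import *
s=readout.observe(); print(s['tool_pos'],s['eef_rot'],s['joint_pos'],s['wrist_force'],np.abs(s['qvel']).max())
T=tool(s); im=shot('wrist','pics/w2.png')
print(proj('wrist',[[511,166.5,122],[511,166.5,46]],T), proj('wrist',[T[:3,3]],T))
E
```

```text
[510.76291641 167.10499538 228.28228112] [3.14145065e+00 1.11237705e-04 2.51050031e+00] [ 2.48030510e-01  2.49585696e-01  1.51436338e+00  4.99426377e-06
  1.37746326e+00 -6.91674442e-01] [-0.44214966 -0.74414137 -1.23103532] 0.007154724747373141
[[258.68079172 190.31965007]
 [258.71655124 173.59158673]] [[259.10733387 233.12194034]]
```

View pics/w2.png

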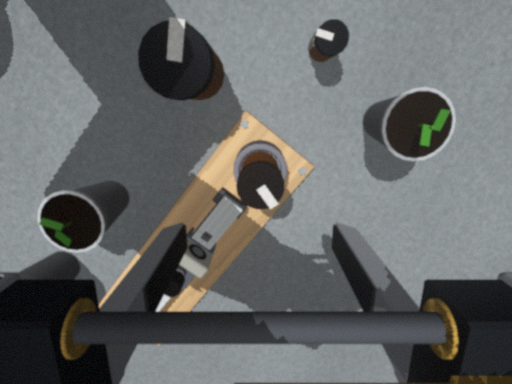

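The wrist picture shows the jar's lid at about (261,184), with its strip running to (272,203). The nest rim is at about (261,168).

```bash
python3 - <<'E'
from h import *
s=readout.observe(); T=tool(s)
im=cv2.imread('pics/w2.png'); hsv=cv2.cvtColor(im,cv2.COLOR_BGR2HSV)
x0,y0=225,130
c=cv2.resize(im[y0:y0+100,x0:x0+80],None,fx=6,fy=6,interpolation=cv2.INTER_CUBIC); cv2.imwrite('pics/w2c.png',c)
roi=np.zeros(im.shape[:2],np.uint8); roi[130:225,230:295]=255
w=cv2.inRange(hsv,(0,0,150),(180,70,255))&roi
w[:178]=0
n,l,st,ce=cv2.connectedComponentsWithStats(w); 
i=1+np.argmax(st[1:,4]); print('strip',st[i],ce[i])
ys,xs=np.where(l==i); pts=onplane('wrist',np.c_[xs,ys],122,T); r=cv2.minAreaRect(pts[:,:2].astype(np.float32)); print(r); B=cv2.boxPoints(r); print(B)
d=cv2.fitLine(pts[:,:2].astype(np.float32),cv2.DIST_L2,0,.01,.01).ravel(); print('strip dir',np.degrees(np.arctan2(d[1],d[0])),d)
k=cv2.inRange(im,(0,0,0),(45,45,45))&roi; 
n,l,st,ce=cv2.connectedComponentsWithStats(k); i=1+np.argmax(st[1:,4]); print(st[i])
both=((l==i)|(w>0)).astype(np.uint8)*255; cn=max(cv2.findContours(both,0,1)[0],key=cv2.contourArea)
P=onplane('wrist',cv2.convexHull(cn).reshape(-1,2),122,T); print('lid',cv2.minEnclosingCircle(P[:,:2].astype(np.float32)))
cv2.imwrite('pics/w2m.png',cv2.resize(both[y0:y0+100,x0:x0+80],None,fx=4,fy=4,interpolation=0))
E
```

```text
strip [257 185  22  25 254] [267.24015748 196.75984252]
((521.735595703125, 169.3925018310547), (10.59587574005127, 25.960187911987305), 88.5348129272461)
[[508.62427 164.42819]
 [534.576   163.7644 ]
 [534.8469  174.35681]
 [508.8952  175.0206 ]]
strip dir -1.0207288 [ 9.9984133e-01 -1.7814137e-02  5.2172430e+02  1.6939723e+02]
[238 161  45  47 984]
lid ((506.15240478515625, 169.39230346679688), 25.368446350097656)
```

View pics/w2c.png

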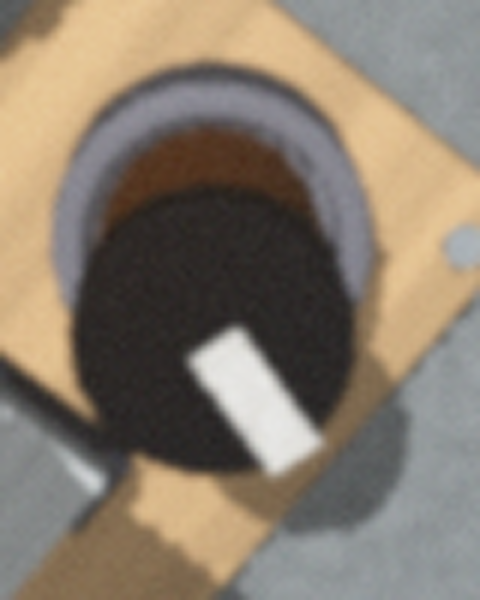

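View pics/w2m.png

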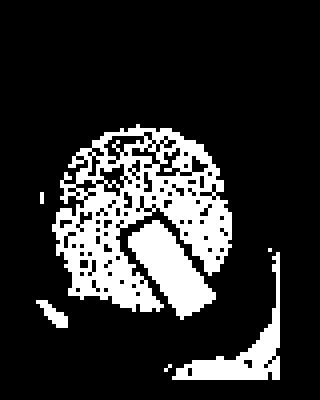

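>>> move_arm --motion '[{"x":0.29,"y":0.1,"z":4,"ax":0,"ay":0,"az":0,"jaw":0},{"x":0.29,"y":0.1,"z":7,"ax":0,"ay":0,"az":0,"jaw":0},{"x":0.29,"y":0.1,"z":9.5,"ax":0,"ay":0,"az":0,"jaw":0},{"x":0.29,"y":0.1,"z":11.1,"ax":0,"ay":0,"az":0,"jaw":0},{"x":0.29,"y":0.1,"z":11.1,"ax":0,"ay":0,"az":0,"jaw":60},{"x":0.29,"y":0.1,"z":11.1,"ax":0,"ay":0,"az":0,"jaw":100},{"x":0.29,"y":0.1,"z":11.1,"ax":0,"ay":0,"az":0,"jaw":100},{"x":0.29,"y":0.1,"z":11.1,"ax":0,"ay":0,"az":0,"jaw":100},{"x":0.29,"y":0.1,"z":11.1,"ax":0,"ay":0,"az":0,"jaw":100}]' --squeeze 15

```text
t: 2.95
tool_pos: [509.5, 169.3, 117.8]
eef_rot: [3.141, 0.001, 2.51]
wrist_force: [-0.3, -0.2, 0.2]
gripper_width: 0.622
```

```bash
python3 - <<'E'
from h import *
s=readout.observe(); print(s['tool_pos'],s['eef_rot'],s['wrist_force'],s['gripper_width']*94)
T=tool(s); im=shot('wrist','pics/w3.png')
print(proj('wrist',[[509,169.6,122]],T))
E
```

```text
[509.5085077  169.27468867 117.81423183] [3.14077556e+00 6.99309794e-04 2.50980869e+00] [-0.28420698 -0.15105913  0.23212828] 58.46829429226142
[[259.06056543 234.89873235]]
```

View pics/w3.png

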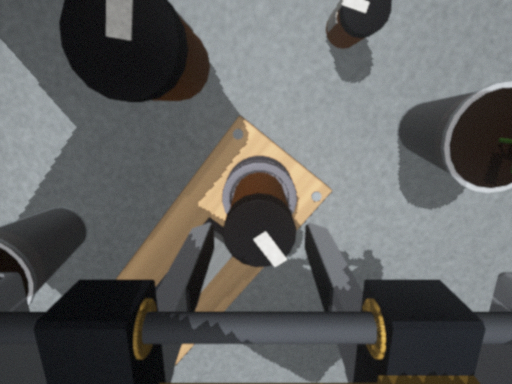

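The lid centre is at (260,233), midway between the finger edges at 213 and 307. It is centred, so I close and then turn.

>>> move_arm --motion '[{"x":0,"y":0,"z":0,"ax":0,"ay":0,"az":0,"jaw":120},{"x":0,"y":0,"z":0,"ax":0,"ay":0,"az":0,"jaw":150},{"x":0,"y":0,"z":0,"ax":0,"ay":0,"az":0,"jaw":200},{"x":0,"y":0,"z":0,"ax":0,"ay":0,"az":0,"jaw":255},{"x":0,"y":0,"z":0,"ax":0,"ay":0,"az":0,"jaw":255},{"x":0,"y":0,"z":0,"ax":0,"ay":0,"az":0,"jaw":255}]' --squeeze 15

```text
t: 3.6
tool_pos: [509.2, 169.2, 117.1]
eef_rot: [-3.142, -0.0, 2.51]
wrist_force: [-0.1, -1.1, -0.9]
gripper_width: 0.141
```

The opening is far below the lid's 49 mm, so something is wrong. I look before doing anything else.

```bash
python3 - <<'E'
from h import *
s=readout.observe(); print(s['tool_pos'],s['eef_rot'],s['wrist_force'],s['gripper_width']*94)
im=shot('wrist','pics/w4.png'); a=shot('scene','pics/s4.png')[:,:,::-1]
cv2.imwrite('pics/s4c.png',cv2.resize(a[60:260,200:400],None,fx=3,fy=3,interpolation=cv2.INTER_CUBIC)); print(readout.observe()['gripper_width'])
E
```

```text
[509.24895744 169.20534108 117.13524641] [-3.14157527e+00 -3.74007886e-05  2.50981093e+00] [-0.07794665 -1.07125613 -0.93501496] 13.297444507039616
0.05423382136650698
```

View pics/w4.png

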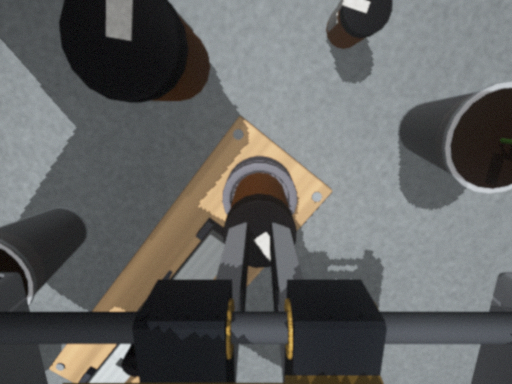

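View pics/s4c.png

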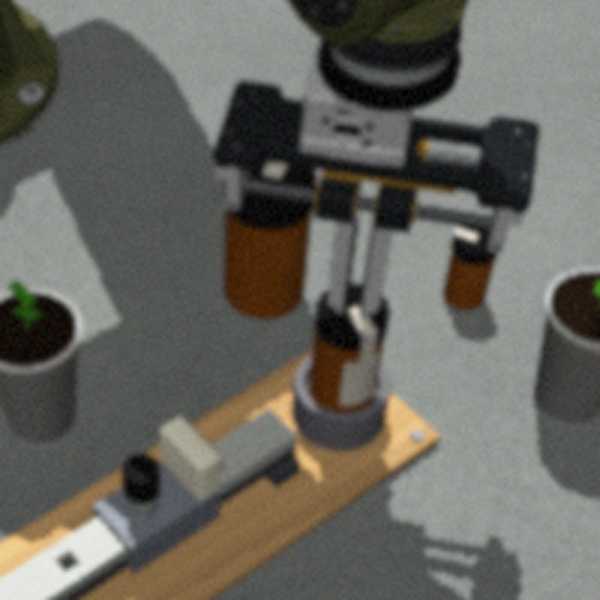

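```bash
python3 - <<'E'
from h import *
s=readout.observe(); T=tool(s)
tip=T[:3,3]+22*T[:3,2]
print(tip, (proj('scene',[T[:3,3],tip])-[200,60])*3)
# project lid top circle, nest rim
a=cv2.imread('pics/s4.png'); w=cv2.imread('pics/w4.png')
th=np.linspace(0,2*np.pi,60)
def dr(im,n,c,r,z,col,T=None):
    p=proj(n,np.c_[c[0]+r*np.cos(th),c[1]+r*np.sin(th),0*th+z],T)*3; cv2.polylines(im,[p.round().astype(int)],True,col,1)
A=cv2.resize(a,None,fx=3,fy=3,interpolation=cv2.INTER_CUBIC); W=cv2.resize(w,None,fx=3,fy=3,interpolation=cv2.INTER_CUBIC)
for im,n,TT in((A,'scene',None),(W,'wrist',T)):
    for r,z,col in((24.5,122,(0,255,0)),(24.5,106,(0,255,255)),(34,46,(255,0,0)),(34,36,(255,0,255))): dr(im,n,(509.5,169),r,z,col,TT)
cv2.imwrite('pics/s4o.png',A[240:720,750:1200]); cv2.imwrite('pics/w4o.png',W[400:1000,500:1100])
E
```

```text
[509.26818304 169.19537807  95.15497862] [[350.96512845 310.99368219]
 [347.79466753 333.12121952]]
```

View pics/s4o.png

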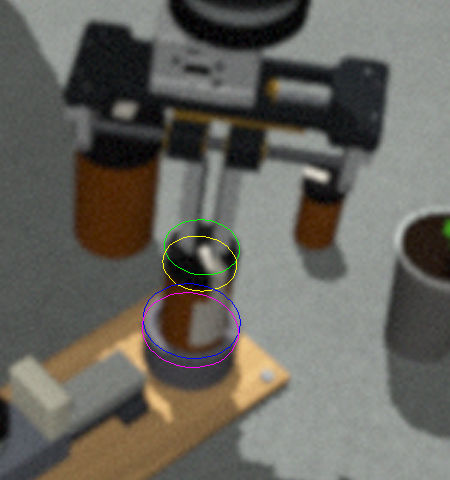

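View pics/w4o.png

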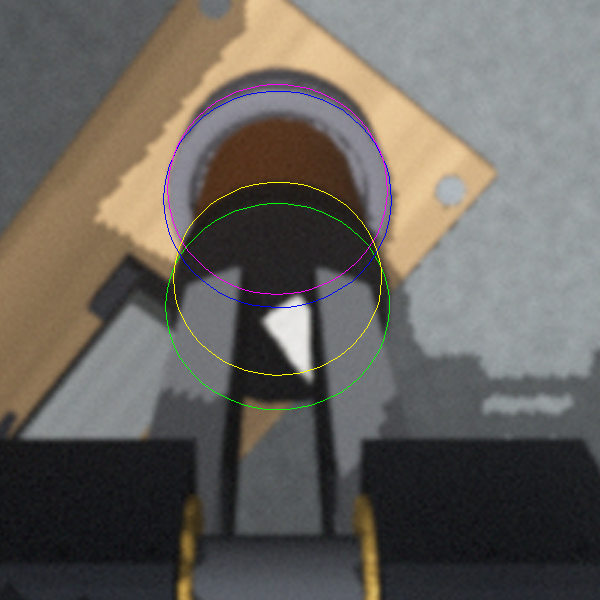

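The scene crop shows the fingers ending at about (355,305), at the level of the lid's top. They closed above the lid, and the jar is still upright. The overlay shows both views putting the nest rim lower than assumed. I check the heights and the fingertip position by triangulating.

```bash
python3 - <<'E'
from h import *
s=readout.observe(); T=tool(s); M=lambda p:(T@np.r_[p,1])[:3]
W3=58.47/2
for x in(-8,8):
  for z in (3,12,22): print(x,z,proj('wrist',[M([x,-W3,z]),M([x,W3,z])],T).round(1).tolist())
w=cv2.imread('pics/w3.png'); cv2.imwrite('pics/w3c.png',cv2.resize(w[130:310,170:350],None,fx=4,fy=4,interpolation=cv2.INTER_CUBIC)[:600,:760])
E
```

```text
-8 3 [[216.6, 242.0], [301.6, 242.1]]
-8 12 [[218.3, 236.5], [299.9, 236.6]]
-8 22 [[220.0, 230.9], [298.1, 230.9]]
8 3 [[215.7, 220.3], [302.5, 220.4]]
8 12 [[217.5, 215.6], [300.8, 215.6]]
8 22 [[219.3, 210.7], [298.9, 210.8]]
```

View pics/w3c.png

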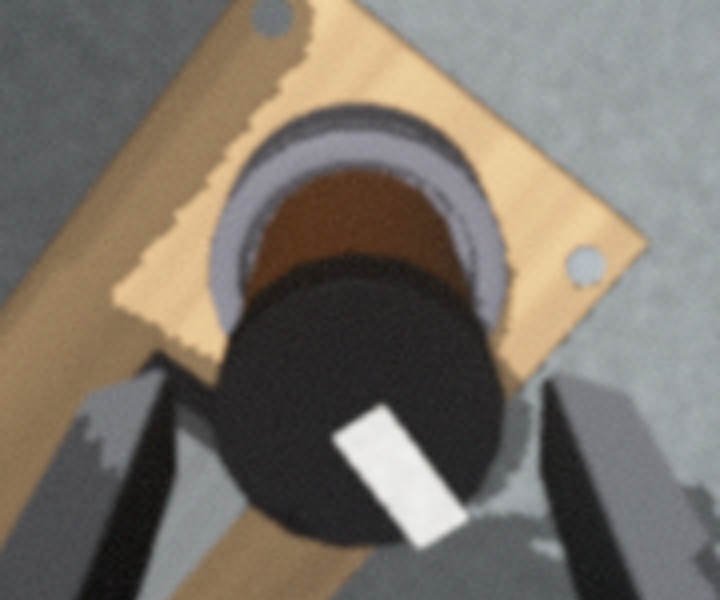

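```bash
python3 - <<'E'
from h import *
t=lambda u,v:[165+(u+.5)/4-.5,140+(v+.5)/4-.5]
q=lambda u,v:[160+(u+.5)/3.4-.5,140+(v+.5)/3.4-.5]
def tri(obs):
    A=np.zeros((3,3));b=np.zeros(3);L=[]
    for n,uv,T in obs:
        o,v=ray(n,[uv],T);v=v[0]/np.linalg.norm(v[0]);P=np.eye(3)-np.outer(v,v);A+=P;b+=P@o;L.append((P,o))
    X=np.linalg.solve(A,b);return X.round(1),[np.linalg.norm(P@(X-o)).round(1) for P,o in L]
s=readout.observe();T=tool(s)
T2=np.eye(4);T2[:3,:3]=R.from_euler('xyz',[3.1415,0,2.5105]).as_matrix();T2[:3,3]=[510.76,167.1,228.28]
wl=[225+214.5/6-.5,130+328.5/6-.5]
print('lid',tri([('top',t(117,221),None),('scene',q(535,84),None)]),tri([('top',t(117,221),None),('scene',q(535,84),None),('wrist',wl,T2)]),tri([('scene',q(535,84),None),('wrist',wl,T2)]))
print('knob',tri([('top',t(431,159),None),('scene',q(297,258),None)]))
print('hole',tri([('top',t(527,152),None),('scene',q(212,363),None)]),tri([('top',t(626,128),None),('scene',q(121,422),None)]))
print('corner',tri([('top',t(52,186),None),('scene',q(632,226),None)]),tri([('top',t(657,38),None),('scene',q(122,575),None)]),tri([('top',t(717,218),None),('scene',q(10,426),None)]))
# board corners/screws in w3c: corner right (648,243)->
T3=np.eye(4);T3[:3,:3]=R.from_euler('xyz',[3.1408,.0007,2.5098]).as_matrix();T3[:3,3]=[509.5,169.27,117.8]
print('wrist corner', onplane('wrist',[[170+648.5/4-.5,130+243.5/4-.5]],10,T3))
print('w2 corner', onplane('wrist',[[312,166],[244,112]],10,T2))
E
```

```text
lid (array([511. , 167.3, 117.4]), [np.float64(0.9), np.float64(0.9)]) (array([509.7, 168.8, 114.8]), [np.float64(2.5), np.float64(0.7), np.float64(2.0)]) (array([508.5, 170.1, 113.9]), [np.float64(0.1), np.float64(0.1)])
knob (array([555.1,  -0. ,  92.1]), [np.float64(1.5), np.float64(1.5)])
hole (array([572.9, -58.5,  46.4]), [np.float64(0.5), np.float64(0.5)]) (array([ 588.5, -116.3,   46.1]), [np.float64(0.7), np.float64(0.7)])
corner (array([557.9, 224.1,   8. ]), [np.float64(0.2), np.float64(0.2)]) (array([ 656.6, -141.5,   13. ]), [np.float64(1.2), np.float64(1.2)]) (array([ 544.4, -174.4,    9.1]), [np.float64(1.5), np.float64(1.5)])
wrist corner [[553.91151911 228.14751467  10.        ]]
w2 corner [[551.82067799 226.56217192  10.        ]
 [440.29880901 194.43882334  10.        ]]
```

Findings: static-camera heights agree with the description (knob 92, holes 46, lid about 117). The fingertips really end about 5 mm above the reported TCP, not 22 mm below it: they sit at tool z ≈ -5 in the wrist view and at world z ≈ 122 in the scene view. That is about 27 mm short of the stated geometry, so I go by what I see. I open, go down 26 mm more, and look again.

>>> move_arm --motion '[{"x":0,"y":0,"z":-0.5,"ax":0,"ay":0,"az":0,"jaw":255},{"x":0.15,"y":0,"z":-0.5,"ax":0,"ay":0,"az":0,"jaw":50},{"x":0.15,"y":0,"z":-0.5,"ax":0,"ay":0,"az":0,"jaw":50},{"x":0.15,"y":0,"z":-0.5,"ax":0,"ay":0,"az":0,"jaw":50},{"x":0.15,"y":0,"z":-0.5,"ax":0,"ay":0,"az":0,"jaw":50},{"x":0.15,"y":0,"z":-0.5,"ax":0,"ay":0,"az":0,"jaw":50},{"x":0.15,"y":0,"z":-0.5,"ax":0,"ay":0,"az":0,"jaw":50},{"x":0.15,"y":0,"z":-0.5,"ax":0,"ay":0,"az":0,"jaw":50}]'

```text
t: 4.5
tool_pos: [508.1, 170.1, 122.1]
eef_rot: [3.142, 0.0, 2.51]
wrist_force: [1.5, 0.0, 0.4]
gripper_width: 0.566
```

>>> move_arm --motion '[{"x":0,"y":0,"z":0,"ax":0,"ay":0,"az":0,"jaw":50},{"x":0,"y":0,"z":0,"ax":0,"ay":0,"az":0,"jaw":50},{"x":0,"y":0,"z":0,"ax":0,"ay":0,"az":0,"jaw":50},{"x":0,"y":0,"z":0,"ax":0,"ay":0,"az":0,"jaw":50}]'

```text
t: 4.9
tool_pos: [508.1, 170.1, 122.2]
eef_rot: [3.142, 0.0, 2.51]
wrist_force: [0.6, 0.5, -0.5]
gripper_width: 0.803
```

```bash
python3 - <<'E'
from h import *
s=readout.observe(); print(s['tool_pos'],s['gripper_width'])
w=shot('wrist','pics/w5.png')[:,:,::-1]; cv2.imwrite('pics/w5c.png',cv2.resize(w[130:310,160:360],None,fx=3.3,fy=3.3,interpolation=cv2.INTER_CUBIC))
E
```

```text
[508.063767   170.08323424 122.16731363] 0.8028785839955742
```

View pics/w5c.png

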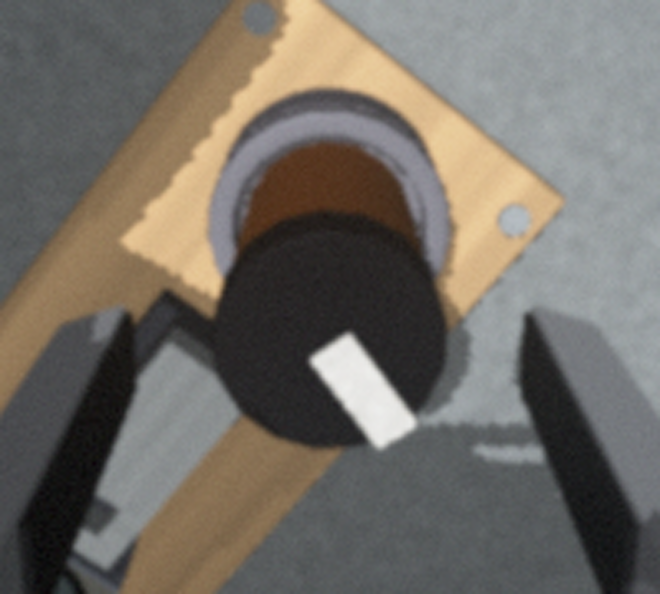

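Lid centre is at crop (330,337) and the finger midpoint at (326,350), a match once the height difference is allowed for. I go down.

>>> move_arm --motion '[{"x":0,"y":0,"z":1,"ax":0,"ay":0,"az":0,"jaw":50},{"x":0,"y":0,"z":2,"ax":0,"ay":0,"az":0,"jaw":50},{"x":0,"y":0,"z":3,"ax":0,"ay":0,"az":0,"jaw":50},{"x":0,"y":0,"z":3,"ax":0,"ay":0,"az":0,"jaw":90},{"x":0,"y":0,"z":3,"ax":0,"ay":0,"az":0,"jaw":100},{"x":0,"y":0,"z":3,"ax":0,"ay":0,"az":0,"jaw":105},{"x":0,"y":0,"z":3,"ax":0,"ay":0,"az":0,"jaw":105}]'

```text
t: 5.65
tool_pos: [508.2, 170.1, 92.5]
eef_rot: [3.141, 0.0, 2.51]
wrist_force: [0.2, 1.0, 0.3]
gripper_width: 0.594
```

```bash
python3 - <<'E'
from h import *
s=readout.observe(); print(s['tool_pos'],s['gripper_width'],s['wrist_force'])
w=shot('wrist','pics/w6.png')[:,:,::-1]; a=shot('scene','pics/s6.png')[:,:,::-1]
c1=cv2.resize(w[130:310,160:360],(400,360),interpolation=cv2.INTER_CUBIC);c2=cv2.resize(a[100:220,260:380],(360,360),interpolation=cv2.INTER_CUBIC)
cv2.imwrite('pics/c6.png',np.hstack([c1,c2]))
E
```

```text
[508.24701305 170.14893585  92.50801911] 0.593981071960671 [0.18686582 0.96604171 0.32042657]
```

View pics/c6.png

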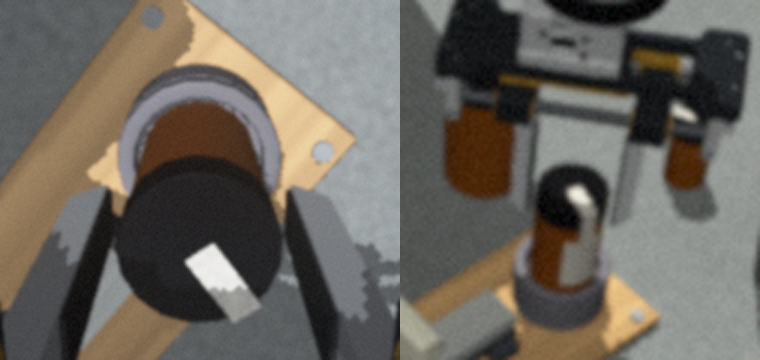

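The fingers now straddle the lid on both sides, with their tips near the lid's lower edge. I close in small steps and watch.

>>> move_arm --motion '[{"x":0,"y":0,"z":0,"ax":0,"ay":0,"az":0,"jaw":125},{"x":0,"y":0,"z":0,"ax":0,"ay":0,"az":0,"jaw":150},{"x":0,"y":0,"z":0,"ax":0,"ay":0,"az":0,"jaw":170},{"x":0,"y":0,"z":0,"ax":0,"ay":0,"az":0,"jaw":170}]' --squeeze 15

```text
t: 6.15
tool_pos: [508.1, 170.1, 92.3]
eef_rot: [3.141, 0.0, 2.51]
wrist_force: [0.1, -0.3, 1.3]
gripper_width: 0.517
```

The opening is 48.6 mm, so the lid is gripped. I turn +1.286 rad about tool z.

>>> move_arm --motion '[{"x":0,"y":0,"z":0,"ax":0,"ay":0,"az":0.05,"jaw":170},{"x":0,"y":0,"z":0,"ax":0,"ay":0,"az":0.15,"jaw":170},{"x":0,"y":0,"z":0,"ax":0,"ay":0,"az":0.25,"jaw":170},{"x":0,"y":0,"z":0,"ax":0,"ay":0,"az":0.35,"jaw":170},{"x":0,"y":0,"z":0,"ax":0,"ay":0,"az":0.45,"jaw":170},{"x":0,"y":0,"z":0,"ax":0,"ay":0,"az":0.55,"jaw":170},{"x":0,"y":0,"z":0,"ax":0,"ay":0,"az":0.65,"jaw":170},{"x":0,"y":0,"z":0,"ax":0,"ay":0,"az":0.75,"jaw":170},{"x":0,"y":0,"z":0,"ax":0,"ay":0,"az":0.85,"jaw":170},{"x":0,"y":0,"z":0,"ax":0,"ay":0,"az":0.95,"jaw":170},{"x":0,"y":0,"z":0,"ax":0,"ay":0,"az":1.05,"jaw":170},{"x":0,"y":0,"z":0,"ax":0,"ay":0,"az":1.15,"jaw":170},{"x":0,"y":0,"z":0,"ax":0,"ay":0,"az":1.24,"jaw":170},{"x":0,"y":0,"z":0,"ax":0,"ay":0,"az":1.286,"jaw":170},{"x":0,"y":0,"z":0,"ax":0,"ay":0,"az":1.286,"jaw":170},{"x":0,"y":0,"z":0,"ax":0,"ay":0,"az":1.286,"jaw":170}]'

```text
t: 7.75
tool_pos: [508.0, 170.1, 92.3]
eef_rot: [-3.142, 0.0, 1.225]
wrist_force: [-2.5, -0.5, 3.5]
gripper_width: 0.516
```

```bash
python3 - <<'E'
from h import *
s=readout.observe(); print(s['tool_pos'],s['eef_rot'],s['gripper_width'],s['wrist_force'],s['wrist_torque'])
w=shot('wrist','pics/w7.png')[:,:,::-1]; a=shot('scene','pics/s7.png')[:,:,::-1]
c1=cv2.resize(w[130:310,160:360],(400,360),interpolation=cv2.INTER_CUBIC);c2=cv2.resize(a[100:220,260:380],(360,360),interpolation=cv2.INTER_CUBIC)
cv2.imwrite('pics/c7.png',np.hstack([c1,c2]))
E
```

```text
[508.00610088 170.10355913  92.26340095] [-3.14150726e+00  1.26377921e-05  1.22528905e+00] 0.516358025908455 [-2.53343305 -0.52923039  3.51533111] [-0.08422057  0.63787392 -0.0321041 ]
```

View pics/c7.png

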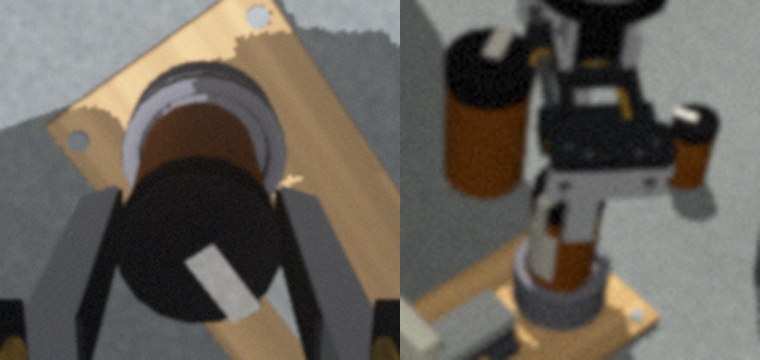

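The strip kept its place between the fingers, so there was no slip. I measure its angle against the rail in this same picture.

```bash
cat > ang.py <<'E'
from h import *
def strip(f,T,roi,z=122,thr=105):
    im=cv2.imread(f); hsv=cv2.cvtColor(im,cv2.COLOR_BGR2HSV); w=cv2.inRange(hsv,(0,0,thr),(180,60,255)); m=np.zeros_like(w); x,y,a,b=roi; m[y:b,x:a]=255; w&=m
    n,l,st,ce=cv2.connectedComponentsWithStats(w); i=1+np.argmax(st[1:,4]); ys,xs=np.where(l==i)
    p=onplane('wrist',np.c_[xs,ys],z,T)[:,:2].astype(np.float32); d=cv2.fitLine(p,cv2.DIST_L2,0,.01,.01).ravel(); r=cv2.minAreaRect(p)
    print('strip n',len(xs),st[i],'angle',np.degrees(np.arctan2(d[1],d[0])).round(1),'rect',np.round(r[0],1),np.round(r[1],1),r[2])
E
python3 - <<'E'
from ang import *
T=tool(); print(T[:3,3])
strip('pics/w7.png',T,(245,240,300,300))
# board edges: near corner region in crop*2 +offset
f=lambda u,v:[160+u/2,130+v/2]
P=onplane('wrist',[f(285,5),f(398,192),f(49,127),f(235,3)],10,T)
for a,b in((0,1),(2,3)): d=P[b]-P[a]; print(P[a].round(1),P[b].round(1),np.degrees(np.arctan2(d[1],d[0])).round(2))
w=cv2.imread('pics/w7.png'); cv2.imwrite('pics/w7c.png',cv2.resize(w[120:300,180:360],None,fx=3.3,fy=3.3,interpolation=cv2.INTER_CUBIC))
E
```

```text
[508.00718288 170.0937387   92.25977705]
strip n 664 [253 253  38  39 664] angle -74.4 rect [509.3 156. ] [10.8 25.7] 16.759721755981445
[562.2 212.2  10. ] [586.7 109.5  10. ] -76.6
[442.2 195.9  10. ] [541.8 220.4  10. ] 13.81
```

View pics/w7c.png

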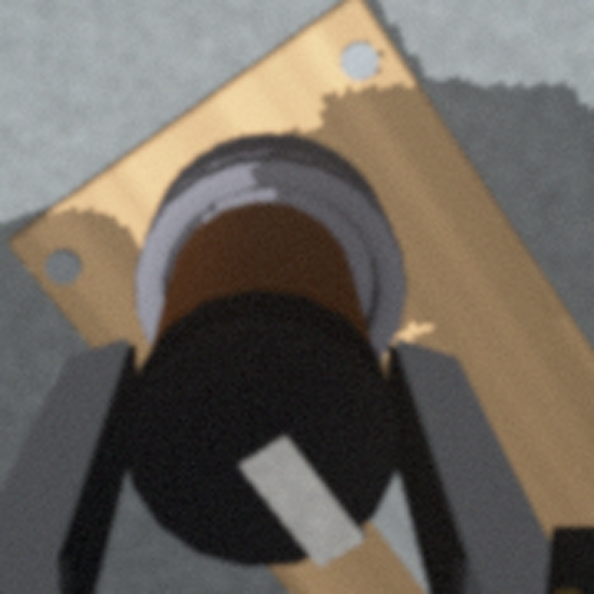

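Strip at -74.4°, target about -74.7° (rail 105.3° from the holes and board edges). I let go, rise, and look from higher up.

>>> move_arm --motion '[{"x":0,"y":0,"z":0,"ax":0,"ay":0,"az":0,"jaw":120},{"x":0,"y":0,"z":0,"ax":0,"ay":0,"az":0,"jaw":80},{"x":0,"y":0,"z":0,"ax":0,"ay":0,"az":0,"jaw":60},{"x":0,"y":0,"z":0,"ax":0,"ay":0,"az":0,"jaw":60},{"x":0,"y":0,"z":0,"ax":0,"ay":0,"az":0,"jaw":60},{"x":0,"y":0,"z":-2,"ax":0,"ay":0,"az":0,"jaw":60},{"x":0,"y":0,"z":-6,"ax":0,"ay":0,"az":0,"jaw":60},{"x":0,"y":0,"z":-10,"ax":0,"ay":0,"az":0,"jaw":60},{"x":0,"y":0,"z":-14,"ax":0,"ay":0,"az":0,"jaw":60},{"x":0,"y":0,"z":-14,"ax":0,"ay":0,"az":-0.14,"jaw":60},{"x":0,"y":0,"z":-14,"ax":0,"ay":0,"az":-0.28,"jaw":60},{"x":0,"y":0,"z":-14,"ax":0,"ay":0,"az":-0.42,"jaw":60},{"x":0,"y":0,"z":-14,"ax":0,"ay":0,"az":-0.56,"jaw":60},{"x":0,"y":0,"z":-14,"ax":0,"ay":0,"az":-0.615,"jaw":60},{"x":0,"y":0,"z":-14,"ax":0,"ay":0,"az":-0.615,"jaw":60}]'

```text
t: 9.35
tool_pos: [508.0, 170.1, 232.1]
eef_rot: [-3.142, 0.0, 1.84]
wrist_force: [-0.4, -0.6, 0.1]
gripper_width: 0.764
```

```bash
python3 - <<'E'
from ang import *
s=readout.observe(); T=tool(s); print(s['tool_pos'],s['eef_rot'],s['gripper_width'])
w=shot('wrist','pics/w8.png')[:,:,::-1]
a=shot('top','pics/t8.png')[:,:,::-1];b=shot('scene','pics/s8.png')[:,:,::-1]
cv2.imwrite('pics/c8.png',np.hstack([cv2.resize(w[100:300,180:340],(400,500),interpolation=cv2.INTER_CUBIC),cv2.resize(a[150:250,170:245],(375,500),interpolation=cv2.INTER_CUBIC)]))
strip('pics/w8.png',T,(230,170,300,260))
E
```

```text
[508.0223357  170.09702347 232.09007703] [-3.14151011e+00  1.67260544e-05  1.83961810e+00] 0.7637757320626462
strip n 1278 [ 249  189   24   71 1278] angle -72.8 rect [519.3 131.2] [24.1 79.7] 14.919452667236328
```

View pics/c8.png

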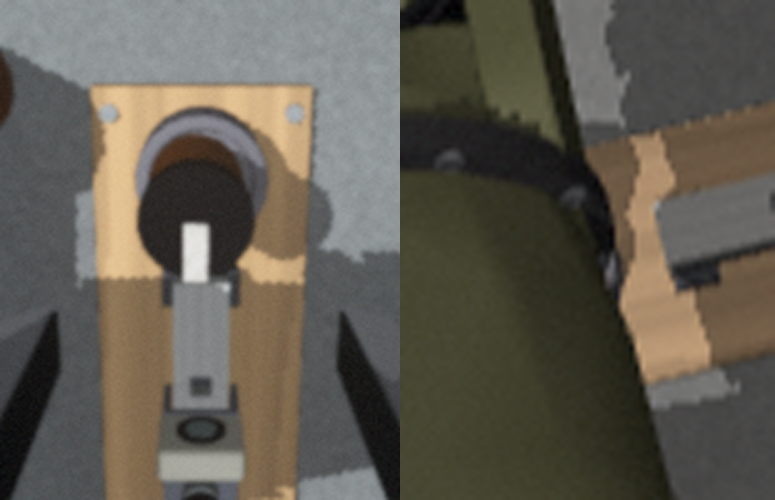

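View pics/w8.png

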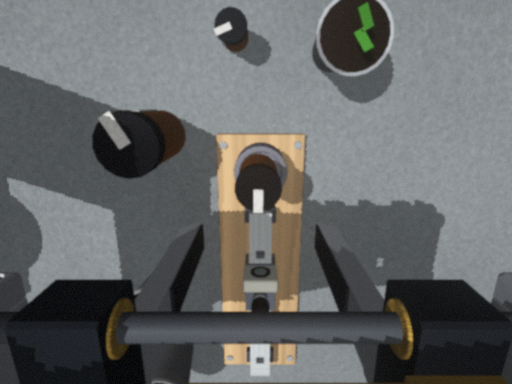

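From above at the rail's own yaw, the strip runs from (258,190) to (258,213), straight along the tube towards the window at (261,271). I put numbers on it.

```bash
python3 - <<'E'
from ang import *
T=tool()
strip('pics/w8.png',T,(245,180,275,222),thr=190)
im=cv2.imread('pics/w8.png')
# board edges in rows 140..200 by wood mask
hsv=cv2.cvtColor(im,cv2.COLOR_BGR2HSV); m=cv2.inRange(hsv,(8,60,60),(25,255,255))
L=[];Rr=[]
for y in list(range(140,350)):
    xs=np.where(m[y,200:320])[0]+200
    if len(xs)>10:
        L.append((xs.min(),y));Rr.append((xs.max(),y))
for E in(L,Rr):
    p=onplane('wrist',E,10,T)[:,:2].astype(np.float32); d=cv2.fitLine(p,cv2.DIST_HUBER,0,.01,.01).ravel(); print('edge',np.degrees(np.arctan2(-d[1],-d[0])).round(2),d.round(3))
# knob etc seen at static: rail axis line through holes
cv2.imwrite('pics/w8c.png',cv2.resize(im[180:320,215:305],None,fx=5,fy=4.2,interpolation=cv2.INTER_CUBIC))
E
```

```text
strip n 194 [254 190   9  23 194] angle -75.7 rect [509.7 156.4] [ 8.3 23.9] 15.03335189819336
edge 105.23 [ 2.63000e-01 -9.65000e-01  4.77639e+02  5.88040e+01]
edge 105.11 [ 2.61000e-01 -9.65000e-01  5.91394e+02  8.98820e+01]
```

View pics/w8c.png

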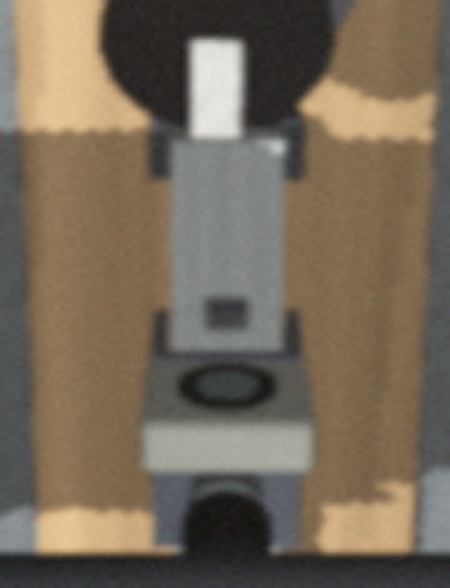

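Strip at -75.7° against rail -74.8°: about 1° off, good. Now over to the knob, approached from above.

>>> move_arm --motion '[{"x":-5,"y":0.03,"z":0,"ax":0,"ay":0,"az":0,"jaw":60},{"x":-10,"y":0.06,"z":0,"ax":0,"ay":0,"az":0,"jaw":60},{"x":-15,"y":0.1,"z":0,"ax":0,"ay":0,"az":0,"jaw":60},{"x":-17.7,"y":0.1,"z":0,"ax":0,"ay":0,"az":0,"jaw":60},{"x":-17.7,"y":0.1,"z":4,"ax":0,"ay":0,"az":0,"jaw":60},{"x":-17.7,"y":0.1,"z":8,"ax":0,"ay":0,"az":0,"jaw":60},{"x":-17.7,"y":0.1,"z":10,"ax":0,"ay":0,"az":0,"jaw":60},{"x":-17.7,"y":0.1,"z":10,"ax":0,"ay":0,"az":0,"jaw":60},{"x":-17.7,"y":0.1,"z":10,"ax":0,"ay":0,"az":0,"jaw":60}]'

```text
t: 10.4
tool_pos: [556.2, -0.3, 133.0]
eef_rot: [3.141, 0.0, 1.838]
wrist_force: [0.3, 0.6, 0.7]
gripper_width: 0.765
```

```bash
python3 - <<'E'
from ang import *
s=readout.observe(); T=tool(s); print(s['tool_pos'],s['eef_rot'],s['gripper_width'],s['wrist_force'])
w=shot('wrist','pics/w9.png')[:,:,::-1]; b=shot('scene','pics/s9.png')[:,:,::-1]
cv2.imwrite('pics/c9.png',np.hstack([cv2.resize(w[130:310,160:360],(400,360),interpolation=cv2.INTER_CUBIC),cv2.resize(b[120:270,190:340],(360,360),interpolation=cv2.INTER_CUBIC)]))
E
```

```text
[ 5.56245683e+02 -2.99656932e-01  1.33031133e+02] [3.14101560e+00 2.00116233e-04 1.83814867e+00] 0.7652156838302833 [0.2642002  0.64217366 0.67657365]
```

View pics/c9.png

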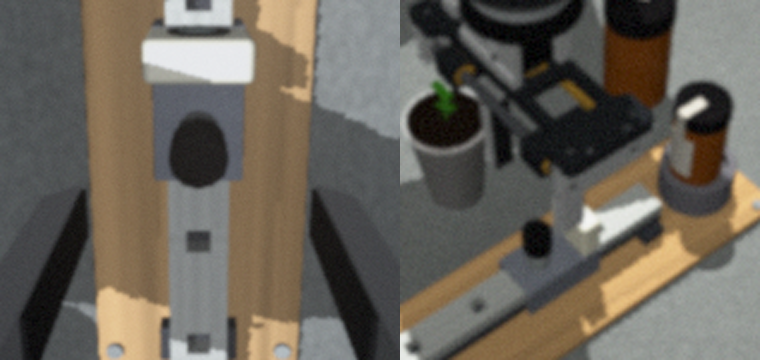

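```bash
python3 - <<'E'
from h import *
T=tool(); M=lambda p:(T@np.r_[p,1])[:3]
for z in (-5,34,39,44): print(z,proj('wrist',[M([0,0,z]),M([10,0,z]),M([0,10,z])],T).round(1).tolist())
im=cv2.imread('pics/w9.png'); m=cv2.inRange(im,(0,0,0),(42,42,42)); m[:180]=0;m[232:]=0;m[:,:235]=0;m[:,285:]=0
n,l,st,ce=cv2.connectedComponentsWithStats(m);i=1+np.argmax(st[1:,4]);print(st[i],ce[i])
E
```

```text
-5 [[260.4, 235.7], [260.5, 221.5], [275.7, 235.7]]
34 [[260.2, 214.7], [260.2, 202.5], [273.1, 214.7]]
39 [[260.2, 212.5], [260.2, 200.5], [272.8, 212.5]]
44 [[260.2, 210.3], [260.2, 198.6], [272.5, 210.4]]
[245 189  28  34 737] [258.78426052 206.04613297]
```

Knob top at (258.5,208), where the tool axis at that depth projects to (260,212). So I shift +3.5 mm in x and -1 mm in y, then go down in steps with a check.

>>> move_arm --motion '[{"x":0.35,"y":-0.1,"z":1.5,"ax":0,"ay":0,"az":0,"jaw":60},{"x":0.35,"y":-0.1,"z":3,"ax":0,"ay":0,"az":0,"jaw":90},{"x":0.35,"y":-0.1,"z":4.5,"ax":0,"ay":0,"az":0,"jaw":120},{"x":0.35,"y":-0.1,"z":5.5,"ax":0,"ay":0,"az":0,"jaw":150},{"x":0.35,"y":-0.1,"z":5.5,"ax":0,"ay":0,"az":0,"jaw":150},{"x":0.35,"y":-0.1,"z":5.5,"ax":0,"ay":0,"az":0,"jaw":150},{"x":0.35,"y":-0.1,"z":5.5,"ax":0,"ay":0,"az":0,"jaw":150}]'

```text
t: 11.2
tool_pos: [554.5, 2.8, 78.2]
eef_rot: [3.14, 0.0, 1.839]
wrist_force: [0.7, 0.2, 0.2]
gripper_width: 0.412
```

```bash
python3 - <<'E'
from ang import *
s=readout.observe(); T=tool(s); print(s['tool_pos'],s['eef_rot'],s['gripper_width'],s['wrist_force'])
w=shot('wrist','pics/w10.png')[:,:,::-1]; b=shot('scene','pics/s10.png')[:,:,::-1]
cv2.imwrite('pics/c10.png',np.hstack([cv2.resize(w[140:300,180:340],(400,400),interpolation=cv2.INTER_CUBIC),cv2.resize(b[170:260,200:290],(400,400),interpolation=cv2.INTER_CUBIC)]))
E
```

```text
[554.49297258   2.76141192  78.15799794] [3.14020958e+00 4.96276502e-04 1.83877105e+00] 0.4115309977368309 [0.71458189 0.20106198 0.24409106]
```

View pics/c10.png

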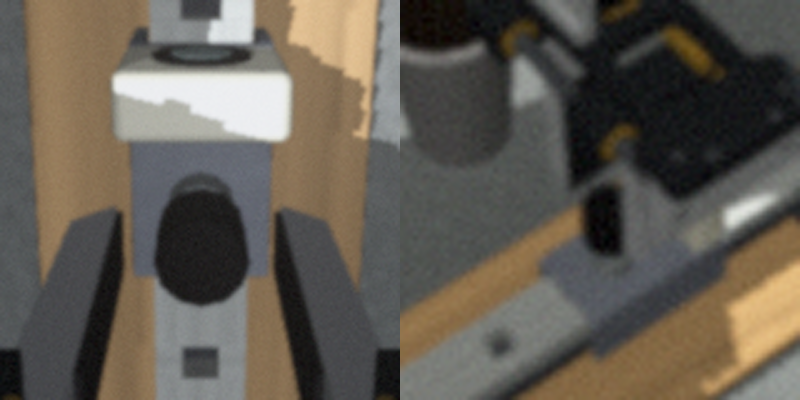

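The knob sits between the fingers, column 201 against a finger midpoint of 199.5. I go down 8 mm more and close.

>>> move_arm --motion '[{"x":0.1,"y":0,"z":0.4,"ax":0,"ay":0,"az":0,"jaw":150},{"x":0.1,"y":0,"z":0.8,"ax":0,"ay":0,"az":0,"jaw":150},{"x":0.1,"y":0,"z":0.8,"ax":0,"ay":0,"az":0,"jaw":170},{"x":0.1,"y":0,"z":0.8,"ax":0,"ay":0,"az":0,"jaw":190},{"x":0.1,"y":0,"z":0.8,"ax":0,"ay":0,"az":0,"jaw":230},{"x":0.1,"y":0,"z":0.8,"ax":0,"ay":0,"az":0,"jaw":255},{"x":0.1,"y":0,"z":0.8,"ax":0,"ay":0,"az":0,"jaw":255},{"x":0.1,"y":0,"z":0.8,"ax":0,"ay":0,"az":0,"jaw":255}]' --squeeze 40

```text
t: 12.1
tool_pos: [554.6, 4.0, 69.3]
eef_rot: [3.139, 0.0, 1.839]
wrist_force: [6.1, 2.3, -4.3]
gripper_width: 0.246
```

```bash
python3 - <<'E'
from ang import *
s=readout.observe(); T=tool(s); print(s['tool_pos'],s['eef_rot'],s['gripper_width'],s['gripper_width']*94,s['wrist_force'])
w=shot('wrist','pics/w11.png')[:,:,::-1]; b=shot('scene','pics/s11.png')[:,:,::-1]
cv2.imwrite('pics/c11.png',np.hstack([cv2.resize(w[140:300,180:340],(400,400),interpolation=cv2.INTER_CUBIC),cv2.resize(b[170:260,200:290],(400,400),interpolation=cv2.INTER_CUBIC)]))
E
```

```text
[554.56254911   3.98709256  69.27039578] [3.13948596e+00 2.36743813e-04 1.83883272e+00] 0.24626882641056105 23.149269682592738 [ 6.06575752  2.28752738 -4.28401028]
```

View pics/c11.png

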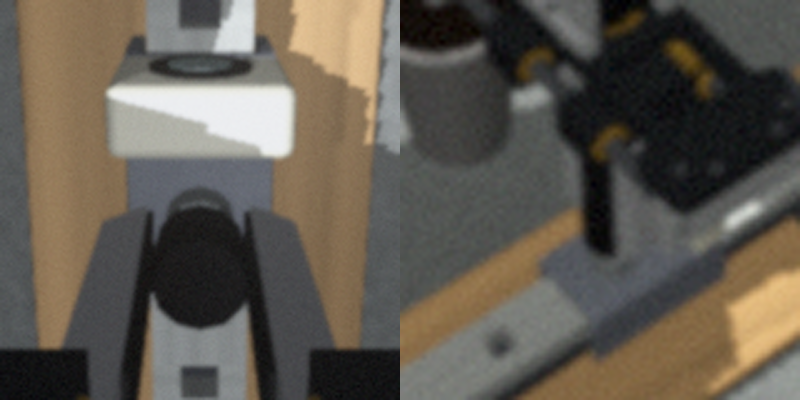

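Gripped at 23.1 mm. I lift the plunger about 13 mm.

>>> move_arm --motion '[{"x":0,"y":0,"z":-0.3,"ax":0,"ay":0,"az":0,"jaw":255},{"x":0,"y":0,"z":-0.6,"ax":0,"ay":0,"az":0,"jaw":255},{"x":0,"y":0,"z":-0.9,"ax":0,"ay":0,"az":0,"jaw":255},{"x":0,"y":0,"z":-1.2,"ax":0,"ay":0,"az":0,"jaw":255},{"x":0,"y":0,"z":-1.35,"ax":0,"ay":0,"az":0,"jaw":255},{"x":0,"y":0,"z":-1.35,"ax":0,"ay":0,"az":0,"jaw":255},{"x":0,"y":0,"z":-1.35,"ax":0,"ay":0,"az":0,"jaw":255}]'

```text
t: 12.9
tool_pos: [554.5, 4.0, 82.4]
eef_rot: [3.14, 0.0, 1.839]
wrist_force: [9.2, 2.7, -8.4]
gripper_width: 0.247
```

```bash
python3 - <<'E'
from ang import *
s=readout.observe(); T=tool(s); print(s['tool_pos'],s['gripper_width']*94,s['wrist_force'])
w=shot('wrist','pics/w12.png')[:,:,::-1]; b=shot('scene','pics/s12.png')[:,:,::-1]
cv2.imwrite('pics/c12.png',np.hstack([cv2.resize(w[140:300,180:340],(400,400),interpolation=cv2.INTER_CUBIC),cv2.resize(b[170:260,200:290],(400,400),interpolation=cv2.INTER_CUBIC)]))
E
```

```text
[554.47627807   4.00210034  82.39637761] 23.21714775717222 [ 9.18034635  2.67284572 -8.37170791]
```

View pics/c12.png

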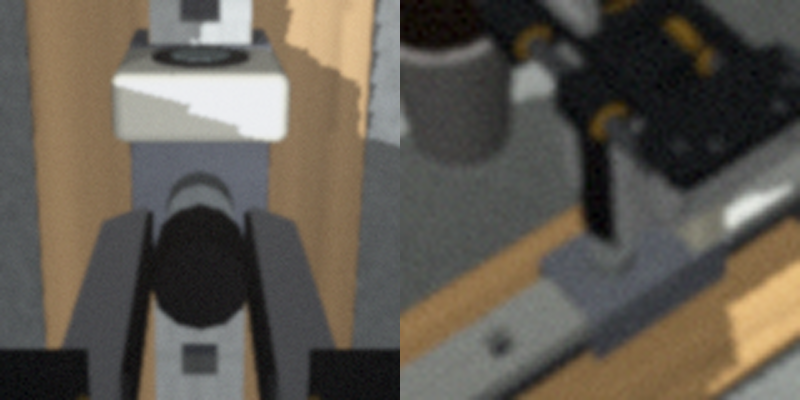

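Lifted 13.1 mm at 8.4 N, which matches the spring, and the knob has not slipped. There is a 9 N side load, so I ease it with a small +y shift while sliding 60 mm.

>>> move_arm --motion '[{"x":0,"y":0.06,"z":0,"ax":0,"ay":0,"az":0,"jaw":255},{"x":0.3,"y":0.06,"z":0,"ax":0,"ay":0,"az":0,"jaw":255},{"x":0.8,"y":0.06,"z":0,"ax":0,"ay":0,"az":0,"jaw":255},{"x":1.3,"y":0.06,"z":0,"ax":0,"ay":0,"az":0,"jaw":255},{"x":1.8,"y":0.06,"z":0,"ax":0,"ay":0,"az":0,"jaw":255},{"x":2.3,"y":0.06,"z":0,"ax":0,"ay":0,"az":0,"jaw":255},{"x":2.8,"y":0.06,"z":0,"ax":0,"ay":0,"az":0,"jaw":255},{"x":3,"y":0.06,"z":0,"ax":0,"ay":0,"az":0,"jaw":255},{"x":3,"y":0.06,"z":0,"ax":0,"ay":0,"az":0,"jaw":255}]'

```text
t: 13.9
tool_pos: [546.6, 33.1, 82.2]
eef_rot: [3.141, 0.0, 1.839]
wrist_force: [6.2, 2.4, -9.7]
gripper_width: 0.245
```

>>> move_arm --motion '[{"x":0.4,"y":0.06,"z":0,"ax":0,"ay":0,"az":0,"jaw":255},{"x":0.9,"y":0.06,"z":0,"ax":0,"ay":0,"az":0,"jaw":255},{"x":1.4,"y":0.06,"z":0,"ax":0,"ay":0,"az":0,"jaw":255},{"x":1.9,"y":0.06,"z":0,"ax":0,"ay":0,"az":0,"jaw":255},{"x":2.4,"y":0.06,"z":0,"ax":0,"ay":0,"az":0,"jaw":255},{"x":2.8,"y":0.06,"z":0,"ax":0,"ay":0,"az":0,"jaw":255},{"x":3,"y":0.06,"z":0,"ax":0,"ay":0,"az":0,"jaw":255},{"x":3,"y":0.06,"z":0,"ax":0,"ay":0,"az":0,"jaw":255}]'

```text
t: 14.7
tool_pos: [538.8, 62.4, 82.6]
eef_rot: [-3.141, -0.0, 1.839]
wrist_force: [2.4, 2.1, -9.1]
gripper_width: 0.245
```

```bash
python3 - <<'E'
from ang import *
s=readout.observe(); T=tool(s); print(s['tool_pos'],s['gripper_width']*94,s['wrist_force'])
print('travel',np.linalg.norm(s['tool_pos'][:2]-[554.476,4.0]))
w=shot('wrist','pics/w13.png')[:,:,::-1]; b=shot('scene','pics/s13.png')[:,:,::-1]
cv2.imwrite('pics/c13.png',np.hstack([cv2.resize(w[100:300,160:360],(400,400),interpolation=cv2.INTER_CUBIC),cv2.resize(b[130:260,200:330],(400,400),interpolation=cv2.INTER_CUBIC)]))
E
```

```text
[538.78045994  62.36730632  82.60658476] 23.015305837501955 [ 2.40768338  2.10335302 -9.12021218]
travel 60.440817539396704
```

View pics/c13.png

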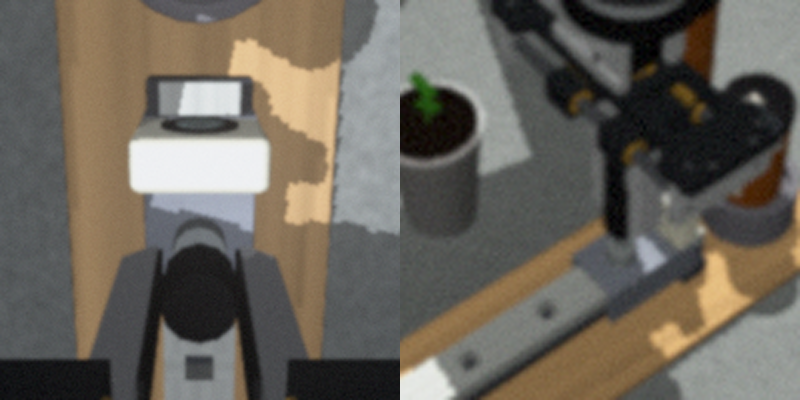

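The section has moved: the scanner is close to the nest and two free holes show behind it at crop (545,312) and (470,360). Travel is 60.4 mm. I lower the pin gently.

>>> move_arm --motion '[{"x":0,"y":0,"z":0.2,"ax":0,"ay":0,"az":0,"jaw":255},{"x":0,"y":0,"z":0.4,"ax":0,"ay":0,"az":0,"jaw":255},{"x":0,"y":0,"z":0.5,"ax":0,"ay":0,"az":0,"jaw":255},{"x":0,"y":0,"z":0.6,"ax":0,"ay":0,"az":0,"jaw":255},{"x":0,"y":0,"z":0.6,"ax":0,"ay":0,"az":0,"jaw":255}]'

```text
t: 15.3
tool_pos: [539.0, 61.9, 76.5]
eef_rot: [-3.141, -0.0, 1.839]
wrist_force: [1.7, 3.2, -6.9]
gripper_width: 0.25
```

At 7.2 mm above home the force is still the spring's pull, so the pin has entered the hole.

>>> move_arm --motion '[{"x":0,"y":0,"z":0.2,"ax":0,"ay":0,"az":0,"jaw":255},{"x":0,"y":0,"z":0.4,"ax":0,"ay":0,"az":0,"jaw":255},{"x":0,"y":0,"z":0.6,"ax":0,"ay":0,"az":0,"jaw":255},{"x":0,"y":0,"z":0.7,"ax":0,"ay":0,"az":0,"jaw":255},{"x":0,"y":0,"z":0.7,"ax":0,"ay":0,"az":0,"jaw":255},{"x":0,"y":0,"z":0.7,"ax":0,"ay":0,"az":0,"jaw":255}]'

```text
t: 15.9
tool_pos: [539.0, 61.9, 69.7]
eef_rot: [-3.142, 0.0, 1.839]
wrist_force: [0.7, 2.5, -5.3]
gripper_width: 0.245
```

The force is still -5.3 N, so the spring is not yet resting on its stop. I keep going down until the force turns.

>>> move_arm --motion '[{"x":0,"y":0,"z":0.05,"ax":0,"ay":0,"az":0,"jaw":255},{"x":0,"y":0,"z":0.1,"ax":0,"ay":0,"az":0,"jaw":255},{"x":0,"y":0,"z":0.1,"ax":0,"ay":0,"az":0,"jaw":255},{"x":0,"y":0,"z":0.1,"ax":0,"ay":0,"az":0,"jaw":255}]'

```text
t: 16.3
tool_pos: [539.1, 61.9, 69.1]
eef_rot: [3.141, 0.0, 1.839]
wrist_force: [-3.1, 1.3, 2.7]
gripper_width: 0.251
```

>>> move_arm --motion '[{"x":0,"y":0,"z":0.05,"ax":0,"ay":0,"az":0,"jaw":255},{"x":0,"y":0,"z":0.05,"ax":0,"ay":0,"az":0,"jaw":255},{"x":0,"y":0,"z":0.05,"ax":0,"ay":0,"az":0,"jaw":255}]'

```text
t: 16.6
tool_pos: [539.2, 61.8, 69.0]
eef_rot: [3.141, 0.0, 1.839]
wrist_force: [-4.9, 2.0, 8.2]
gripper_width: 0.244
```

```bash
python3 - <<'E'
from ang import *
s=readout.observe(); T=tool(s); print(s['tool_pos'],s['gripper_width']*94,s['wrist_force'])
w=shot('wrist','pics/w14.png')[:,:,::-1]; b=shot('scene','pics/s14.png')[:,:,::-1]; a=shot('top','pics/t14.png')[:,:,::-1]
cv2.imwrite('pics/c14.png',np.hstack([cv2.resize(w[0:300,110:410],(400,400),interpolation=cv2.INTER_CUBIC),cv2.resize(b[130:260,220:350],(400,400),interpolation=cv2.INTER_CUBIC)]))
cv2.imwrite('pics/t14c.png',cv2.resize(a[130:260,160:360],None,fx=3.5,fy=3.5,interpolation=cv2.INTER_CUBIC))
E
```

```text
[539.24186864  61.84517273  68.99754504] 22.938393457361702 [-4.90084708  2.01426304  8.15870834]
```

View pics/c14.png

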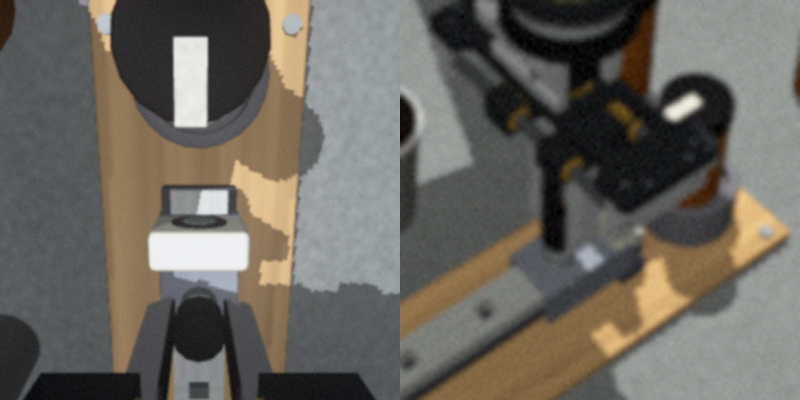

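View pics/t14c.png

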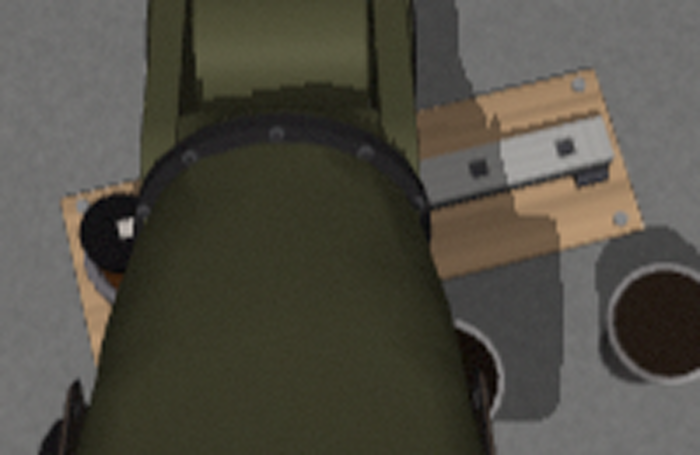

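Wrist: the jar's strip runs straight down at column 190 towards the scanner, and the jar is upright. The knob is between the fingers at crop (199,328). Scene: two free holes show behind the section. As a final check I compare the knob in the grip with the first home picture.

```bash
python3 - <<'E'
from ang import *
T=tool(); f=[cv2.resize(cv2.imread(f'pics/w{i}.png')[195:295,210:310],(390,390),interpolation=cv2.INTER_CUBIC) for i in (11,14)]
cv2.imwrite('pics/cmp.png',np.hstack(f))
strip('pics/w14.png',T,(235,15,275,100),thr=190)
w=proj('wrist',onplane('wrist',[[258,160]],90,T),T)
E
```

```text
strip n 1604 [ 241   28   24   67 1604] angle -75.0 rect [509.3 156.7] [ 9.7 25. ] 15.406405448913574
```

View pics/cmp.png

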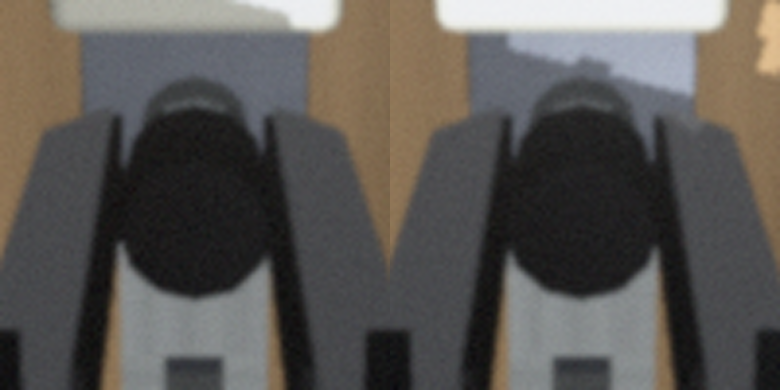

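The two pictures match: knob, barrel and block sit identically against the fingers, and the next hole lies at the same place behind, so the pin is home one pitch on. The strip measures -75.0° against the target of -74.8°. I hand it in.

```bash
python3 -c "
from cell import ticket; print(ticket.sign_off())"
```

```text
the job is handed in; nothing more can be done
None
```

I turned the jar in its nest by about 74° until its label faced the scanner. I then pulled the knob up 13 mm, slid the section one hole towards the jar, and let the pin down. The job was handed in at about 17 s with the knob still gripped at 40 N and the arm pressing down about 8 N. The cups were not touched.

**Last checks**
- **Label:** the paper strip pointed at -75.0°, against -74.8° for squarely facing the scanner. The jar stood upright in its nest.
- **Section:** the tool had moved 60.4 mm along the rail before the pin was lowered, then settled slightly when it went in.
- **Pin:** the spring's upward force lasted all the way down, then reversed at the stop. The final tool height was 69.0 mm, against 69.3 mm when I first gripped the knob with the pin home. The wrist pictures before and after look the same around the knob, barrel and next hole.

**What disagreed or failed**
- **First grip:** my first grip on the lid closed above it without touching it. The fingertips sat about 5 mm behind the reported tool point, not 22 mm ahead of it as stated, so I worked from the pictures after that.
- **Camera offset:** positions from the fixed cameras and from the wrist camera differed by 3–4 mm, so I lined up both grips from the wrist view.
- **Refused move:** one early move call was refused because its rows lacked some keys. The arm did not move.

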